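Seal the analyser's sample port and switch it on

TASK

The red screw cap is sitting loose on top of the sample port's thread. Turn it backwards (anticlockwise) until you feel it click down onto the start of the thread, then screw it forwards (clockwise) fully home, and only then flip the analyser's toggle up to on. Do not knock over or push away the small things standing beside the analyser.

Things in the scene. Friction and masses are not known exactly. Their poses are not given: they have to be found in the camera images.
- panel: white front panel (fixed) of the grey bench analyser, 120 mm up its slope, 180 mm wide, 30 degrees from level. Origin in the middle of its face; z points out of it, x up its slope, y left along it. 'Height' below means along this z. The analyser stands about 105 mm high
- cap_mid (a point): red fluted round cap, 46 mm wide, 32 mm high. Point on its axis (parallel to panel z), 12 mm under its top. Height of the point: 40 mm loose on top of the thread, 34 mm clicked onto the thread start, 30 mm home. An inner spring always pulls the cap down with 8 to 11 N: held, that pull comes onto the hand at the thread start; let go, it then drops 6 mm. Turns easily (0.03 N m)
- port (a point): where the cap's axis meets the panel (panel x +12, y +40 mm). To reach the hidden thread start the cap needs 30 to 225 degrees of backing (anticlockwise seen from outside). The start is a gap about 20 degrees wide; backed further, the cap rides up a ramp 45 degrees long and over a tooth to the top again and must go round once more. Turned forwards without the click it spins on top, then jams
- home (a point): where the cap's point lies when it is fully home, 30 mm above the panel (its lower rim 10 mm above). From the click it takes 95 to 135 degrees clockwise to the hard stop; over the last 95 degrees the thread draws the cap down 4 mm evenly
- toggle_tip (a point): ball, 12 mm diameter, at the end of the steel toggle lever (7 mm thick), which pivots at panel x +12 mm, y -50 mm, 8 mm above the face; the ball's centre is 36 mm from the pivot. Off it leans 0.4 rad down the slope (-x of the panel), on 0.4 rad up the slope
- toggle (a joint): toggle angle, rad: 0 = off (down the slope), 0.8 = on (up the slope); it snaps to either end, pushed past the middle with about 3 to 5 N at the ball
- vial1: small white vial with blue cap, 26 mm diameter, 52 mm high, standing left of the analyser; origin under its foot. Bystander
- rubber_stamp: wooden hand stamp, 28x52x76 mm, standing right of the analyser; origin under its foot. Bystander
- weight_200: brass-coloured knob weight, 29 mm diameter, 30 mm high, standing left of the vial; origin under its foot. Bystander

How it is judged:
By the outcome, as a careful person would: the job done as asked, in the order asked, and still so for the second after the job is handed in, with the robot touching nothing.
It also fails if it takes over 72 s, if anything falls off the work surface, if the arm or the gripper's body presses on something with over 40 N, if the wrist force passes 120 N, or if a joint passes its speed limit or range.

ROBOT

A 6-joint arm with a two-finger parallel gripper is mounted at the origin on a cart in front of the work surface, level with it; the furniture and walls round the work are solid. World frame = base frame: x ahead of the robot, y to its left, z up, the work surface at z = 0. Lengths are in mm, angles in rad, forces in N, time in s.
With the tool pointing down it reaches from about 300 to 875 mm from the base axis. Payload 6.4 kg.
Tool frame: the origin (TCP) lies between the finger pads; the fingertips stand 25 mm ahead of it and the grasp point (between the pads) lies 6 mm ahead of it (ctrl.tip_reach is the distance from the TCP to the fingertips, in mm); z points along the fingers, y is the line along which they close (so a half turn about z gives the same grasp; the last joint's range is limited). The gripper opens to 88 mm and grips with 3 to 60 N. Pads are 18 mm wide; open, the fingers measure 123 mm over their backs; the gripper's body (75 mm by 187 mm) begins 45 mm behind the grasp point.
Start: joints at [-1.519, 0.181, 1.607, -0, 1.354, -0.206], TCP at [146.614, -556.009, 263.714] pointing down, gripper open.
Joint ranges: [-2.99, 2.99], [-0.89, 2.07], [0.3, 2.58], [-1.14, 4.28], [0, 2.63], [-3.12, 3.12]. Speed limits (rad/s): [2.57, 2.57, 3.01, 3.14, 3.14, 3.14].

INTERFACE

Orientations are given as [roll, pitch, yaw] about the fixed x, y, z axes, in that order (R = Rz(yaw) Ry(pitch) Rx(roll)).
In Python, from plant import monitor, vision, ctrl, nets gives the robot as it stands.
- The arm moves only by the tool carry_out, never from a script. Its argument "plan" is a list of rows, each an object of numbers: "x", "y", "z": the shift along the tool's x, y, z in m; "ax", "ay", "az": the turn, a rotation vector about the tool's x, y, z in rad; "jaw": the opening, from 0 (shut) to 1 (fully open). A call has 1 to 10 rows; each row shifts and turns the commanded pose from where the row before left it, along the tool's axes as they then stand; what a row does not reach is not made up. A row lasts 1/10 s, in which the tool goes at most 50 mm and 8.59 degrees, less where a joint would pass 70% of its speed; a pose out of reach is approached as far as the arm can. A call is refused whole if a number of a shift passes 0.05 or a number of a turn 0.15, either way. A call with a gripper value outside its range is refused whole. The fingers move at their own pace and stop on an object; the grip force is fixed at half the most. Time passes only in rows, so rows that do not move let the fingers close. It gives the time, the measured TCP pose, the force, the opening and the grip force at its end, in the units of the state.
- monitor.get_state(): the state, without advancing time (a new reading comes with each control period).
- vision.read_camera(name): name is "scene" or "side" or "wrist"; returns the picture (480x640x3 uint8, blue, green, red); there is no depth.
- vision.camera_info(name): a dict with "camera_matrix" (3x3 intrinsics, pixels), "eye" and "rotation" of the camera in the world; the wrist camera has in their place "tool_from_camera" (4x4, takes a point from camera to tool coordinates, whose origin is the TCP and whose axes are the flange's). Camera axes: x right, y down, z forward; pixel columns grow to the right and rows downward; lengths in mm; the calibration is good to about 2 mm. The wrist camera is an equidistant fisheye: a pixel r from the principal point sees the ray r / f radians off the axis. A picture is of the moment at which its call begins: read the wrist's pose just before it. camera_info takes no time and is no camera call.
- ctrl.finish_job(): hands the job in; it is judged then, once.
Trained networks look in the newest picture that a camera, given by its name, has taken for a name from the list of things; names that differ only in an ending like _2 or _b are one class to them, and where a whole thing is asked for, a point or a joint stands for the part that bears it (a point fixed in the world has none). Each returns a list of dicts, best first, with "confidence" (0 to 1); they miss things now and then, are a little off and sometimes report something else, mostly with a low value. They report only what shows in the picture. A call takes as long as a camera call.
- nets.look_for(name, camera): "centre" ([x, y, z] in mm, in world coordinates, good to about 4 mm: the middle of the surface that is visible of it).
The state is a dict: "time": time; "q": joint angles; "qvel": joint speeds; "effort": joint torques, N m; "eef_pos": TCP position; "tcp_rot": TCP orientation; "wrist_force": force on the tool from outside, world axes, zero at the start; "moment": the same for the moment, N m; "opening": opening from 0.0 (shut) to 1.0 (fully open); "grasp_force": force on a finger pad.
Only numpy, scipy, OpenCV 4.12 (cv2) and the standard library are available. Lean on these libraries where they do the work, as an engineer would, in place of code of your own. Each camera call takes 0.05 s, during which the arm holds its last target. There are 200 camera calls.

## Working session

There is one attempt and no reset: what is moved stays moved. The work goes in short steps, Python scripts to look and compute and a tool call to move; the robot and the scene stay as the last step left them, time stands still between calls to the robot, and variables do not carry over. Pictures are saved under pics/ and viewed, at most 10 in all, crops included, and the job is handed in when it is done.

Besides the shell and the picture viewer there is one more tool, called after "Request:" by a JSON object that holds its "op" and its "data". carry_out: Moves the arm, as the interface text tells. Its arguments: {"type":"object","properties":{"plan":{"type":"array"}},"required":["plan"]}

```bash
mkdir -p pics; ls; python3 - <<'E'
from plant import monitor, vision, ctrl, nets
import cv2,numpy as np
for c in ("scene","side"):
    cv2.imwrite(f"pics/{c}0.png",vision.read_camera(c))
    i=vision.camera_info(c); print(c,np.round(i["camera_matrix"],1).tolist(),np.round(i["eye"],1).tolist(),np.round(i["rotation"],4).tolist())
    for n in ("panel","cap_mid","toggle_tip","vial1","rubber_stamp","weight_200"):
        print(n,[(np.round(d["centre"],0).tolist(),round(d["confidence"],2)) for d in nets.look_for(n,c)[:2]])
i=vision.camera_info("wrist");print({k:np.round(v,3).tolist() for k,v in i.items() if not isinstance(v,str)})
s=monitor.get_state();print({k:np.round(v,3).tolist() for k,v in s.items()})
print(ctrl.tip_reach)
E
```

```text
pics
scene [[474.7, 0.0, 328.4], [0.0, 474.7, 235.3], [0.0, 0.0, 1.0]] [156.9, 713.9, 539.9] [-2.111, -0.0072, -2.6645]
panel [([467.0, 82.0, 71.0], 0.95)]
cap_mid [([462.0, 86.0, 116.0], 0.71)]
toggle_tip [([462.0, 86.0, 115.0], 0.24)]
vial1 [([444.0, 161.0, 35.0], 0.66)]
rubber_stamp []
weight_200 [([438.0, 212.0, 18.0], 0.91)]
side [[480.2, 0.0, 324.2], [0.0, 480.2, 239.9], [0.0, 0.0, 1.0]] [302.4, -608.2, 693.0] [-2.2659, -0.004, -0.2514]
panel [([470.0, 15.0, 80.0], 0.61)]
cap_mid [([466.0, 62.0, 117.0], 0.96)]
toggle_tip [([462.0, -21.0, 105.0], 0.52)]
vial1 [([446.0, 150.0, 54.0], 0.47)]
rubber_stamp [([487.0, -103.0, 14.0], 0.96)]
weight_200 [([438.0, 201.0, 24.0], 0.72)]
{'camera_matrix': [[371.648, 0.0, 317.06], [0.0, 371.648, 243.027], [0.0, 0.0, 1.0]], 'tool_from_camera': [[-0.0, -0.949, -0.316, 82.681], [1.0, -0.0, -0.0, 0.409], [0.0, -0.316, 0.949, -120.71], [0.0, 0.0, 0.0, 1.0]]}
{'time': 0.7, 'q': [-1.519, 0.181, 1.607, -0.0, 1.354, -0.206], 'qvel': [0.001, 0.0, 0.001, 0.001, 0.001, -0.001], 'effort': [-0.0, -43.371, -34.211, 0.07, 0.031, -0.0], 'eef_pos': [146.591, -556.025, 263.754], 'tcp_rot': [3.142, 0.0, 0.258], 'wrist_force': [-0.211, -0.41, -0.545], 'moment': [-0.0, -0.02, 0.003], 'grasp_force': 0.0, 'opening': 0.998}
25.0
```

View pics/scene0.png

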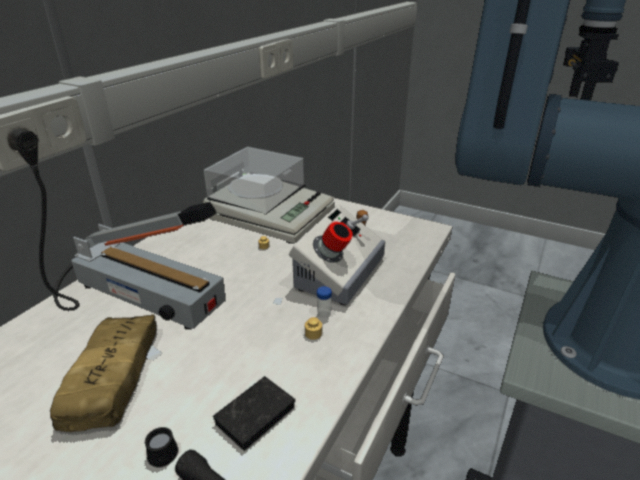

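View pics/side0.png

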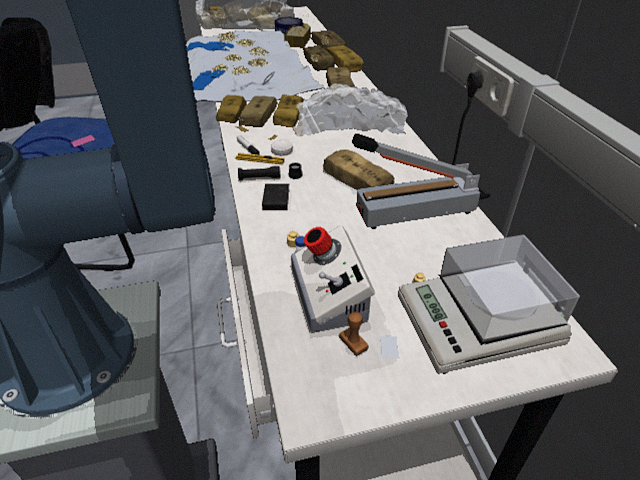

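The scene view shows the red cap at about (337,236), the vial at (324,300) and the weight at (314,328). The side view shows the cap at (318,240), the toggle ball near (323,282) and the stamp at (354,335). Next I'll zoom in for the panel's yaw.

```bash
cat > h.py <<'E'
import numpy as np,cv2
from scipy.spatial.transform import Rotation as R
def cam(i):
    return np.array(i["camera_matrix"]),np.array(i["eye"],float),R.from_euler("xyz",i["rotation"]).as_matrix()
def proj(i,P):
    K,e,M=cam(i); p=(np.atleast_2d(P)-e)@M@K.T; return p[:,:2]/p[:,2:]
def tri(ia,pa,ib,pb):
    rows=[]; 
    A=np.zeros((3,3));b=np.zeros(3)
    for i,p in((ia,pa),(ib,pb)):
        K,e,M=cam(i); d=M@np.linalg.solve(K,[*p,1]); d/=np.linalg.norm(d); Q=np.eye(3)-np.outer(d,d); A+=Q;b+=Q@e
    return np.linalg.solve(A,b)
E
python3 - <<'E'
from plant import vision
from h import *
for n in("scene","side"): print(n,proj(vision.camera_info(n),[[466,62,117],[462,-21,105],[438,205,20]]).round().tolist())
a=cv2.imread("pics/scene0.png")[200:320,270:400];b=cv2.imread("pics/side0.png")[215:365,275:395]
cv2.imwrite("pics/c0.png",np.hstack([cv2.resize(a,(520,480),interpolation=2)]));cv2.imwrite("pics/c1.png",cv2.resize(b,(480,600),interpolation=2))
E
```

```text
scene [[341.0, 231.0], [362.0, 217.0], [316.0, 326.0]]
side [[319.0, 240.0], [328.0, 275.0], [291.0, 236.0]]
```

View pics/c0.png

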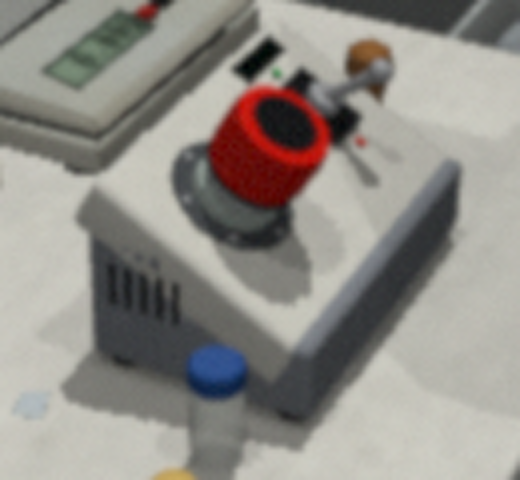

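View pics/c1.png

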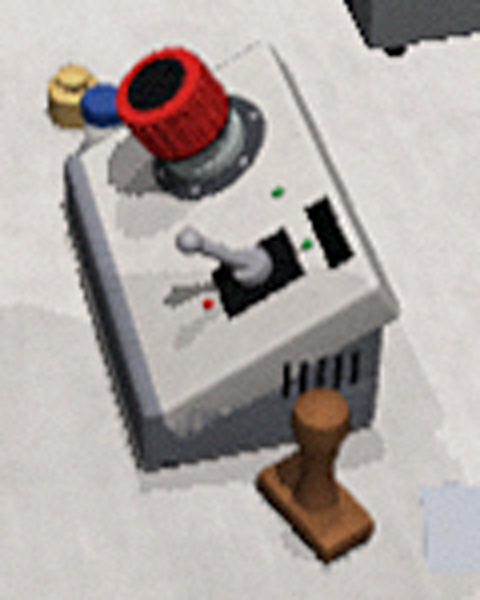

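Both crops are clear. In the scene crop the cap top's centre is at (287,128) and the ball at (378,73). In the side crop the cap top is at (157,82) and the ball at (188,241), with all four panel corners visible. Now I'll fit the panel pose to these points.

```bash
cat >> h.py <<'E'
def Rp(yaw): return R.from_euler("z",yaw).as_matrix()@R.from_euler("y",-np.pi/6).as_matrix()
CAP=[12,40,52];BALL=[-2.02,-50,41.16]
E
python3 - <<'E'
from plant import vision
from h import *
from scipy.optimize import least_squares
I={n:vision.camera_info(n) for n in("scene","side")}
obs=[("scene",CAP,341.8,232,1),("scene",BALL,364.5,218.3,1),("side",CAP,314.3,235.5,1),("side",BALL,322,275.3,1),
("scene",[60,90,0],293.8,249,.3),("scene",[-60,-90,0],384,240,.3),("scene",[-60,90,0],344,290,.3),
("side",[-60,90,0],292.5,255.5,.3),("side",[60,90,0],341.3,225.5,.3),("side",[60,-90,0],373.8,291.3,.3),("side",[-60,-90,0],314,318.8,.3)]
def f(v,w=1):
    M=Rp(v[3]); return np.concatenate([(proj(I[c],v[:3]+M@np.array(p,float))[0]-[u,q])*(k if w else 1) for c,p,u,q,k in obs])
r=least_squares(f,[470,20,75,0]);print(r.x.round(3));print(f(r.x,0).reshape(-1,2).round(1).tolist())
M=Rp(r.x[3])
for n,p in(("port",[12,40,0]),("mid",[12,40,40]),("ball",BALL)):print(n,(r.x[:3]+M@np.array(p)).round(1))
print("cap tri",tri(I["scene"],(341.8,232),I["side"],(314.3,235.5)).round(1),"ball tri",tri(I["scene"],(364.5,218.3),I["side"],(322,275.3)).round(1))
# tool z = -panel z ; tool y along panel y
E
```

```text
[4.7601e+02 3.1146e+01 7.0099e+01 3.0000e-03]
[[-0.3, -0.1], [0.7, 0.5], [0.2, 0.5], [0.9, -0.1], [-0.2, -3.0], [1.2, 1.9], [2.8, 0.7], [-0.7, -1.2], [0.0, -2.0], [-3.6, -5.9], [-1.7, 0.9]]
port [486.3  71.2  76.1]
mid [466.3  71.1 110.7]
ball [453.8 -18.9 104.7]
cap tri [459.7  71.7 121.6] ball tri [453.6 -18.4 105.3]
```

Cap axis and ball agree with the fit, and the panel yaw is about 0. The plan is to travel at constant height first, then tilt.

Request:
{"op": "carry_out", "data": {"plan": [{"x": 0.03,"y": -0.038},{"x": 0.03,"y": -0.038},{"x": 0.03,"y": -0.038},{"x": 0.03,"y": -0.038},{"x": 0.03,"y": -0.038},{"x": 0.03,"y": -0.038},{"x": 0.03,"y": -0.038},{"x": 0.03,"y": -0.038},{"x": 0.03,"y": -0.038},{"x": 0.03,"y": -0.038}]}}

```text
schema error: expected keys x, y, z, ax, ay, az, jaw
```

Request:
{"op": "carry_out", "data": {"plan": [{"x": 0.03,"y": -0.038,"z": 0,"ax": 0,"ay": 0,"az": 0,"jaw": 1},{"x": 0.03,"y": -0.038,"z": 0,"ax": 0,"ay": 0,"az": 0,"jaw": 1},{"x": 0.03,"y": -0.038,"z": 0,"ax": 0,"ay": 0,"az": 0,"jaw": 1},{"x": 0.03,"y": -0.038,"z": 0,"ax": 0,"ay": 0,"az": 0,"jaw": 1},{"x": 0.03,"y": -0.038,"z": 0,"ax": 0,"ay": 0,"az": 0,"jaw": 1},{"x": 0.03,"y": -0.038,"z": 0,"ax": 0,"ay": 0,"az": 0,"jaw": 1},{"x": 0.03,"y": -0.038,"z": 0,"ax": 0,"ay": 0,"az": 0,"jaw": 1},{"x": 0.03,"y": -0.038,"z": 0,"ax": 0,"ay": 0,"az": 0,"jaw": 1},{"x": 0.03,"y": -0.038,"z": 0,"ax": 0,"ay": 0,"az": 0,"jaw": 1},{"x": 0.03,"y": -0.038,"z": 0,"ax": 0,"ay": 0,"az": 0,"jaw": 1}]}}

```text
time: 1.7
eef_pos: [340.2, -110.4, 264.2]
tcp_rot: [3.14, -0.001, 0.257]
wrist_force: [1.4, 0.5, -0.0]
opening: 0.999
grasp_force: 0.0
```

Request:
{"op": "carry_out", "data": {"plan": [{"x": 0.029,"y": -0.039,"z": 0,"ax": 0,"ay": 0,"az": 0,"jaw": 1},{"x": 0.029,"y": -0.039,"z": 0,"ax": 0,"ay": 0,"az": 0,"jaw": 1},{"x": 0.029,"y": -0.039,"z": 0,"ax": 0,"ay": 0,"az": 0,"jaw": 1},{"x": 0.029,"y": -0.039,"z": 0,"ax": 0,"ay": 0,"az": 0,"jaw": 1},{"x": 0,"y": 0,"z": 0,"ax": 0,"ay": 0,"az": 0.1285,"jaw": 1},{"x": 0,"y": 0,"z": 0,"ax": 0,"ay": 0,"az": 0.1285,"jaw": 1},{"x": 0,"y": 0,"z": 0,"ax": 0,"ay": 0.131,"az": 0,"jaw": 1},{"x": 0,"y": 0,"z": 0,"ax": 0,"ay": 0.131,"az": 0,"jaw": 1},{"x": 0,"y": 0,"z": 0,"ax": 0,"ay": 0.131,"az": 0,"jaw": 1},{"x": 0,"y": 0,"z": 0,"ax": 0,"ay": 0.131,"az": 0,"jaw": 1}]}}

```text
time: 2.7
eef_pos: [412.5, 68.4, 264.3]
tcp_rot: [3.141, -0.53, 0.001]
wrist_force: [-0.3, 0.5, -0.2]
opening: 0.999
grasp_force: 0.0
```

```bash
cat >> h.py <<'E'
def st(m):
    s=m.get_state(); T=R.from_euler("xyz",s["tcp_rot"]).as_matrix(); return s,np.array(s["eef_pos"]),T
P0=np.array([476.0,31.1,70.1]);M0=Rp(0.003)
def need(m,target,z_extra=0):  # tool-frame shift (mm) to bring grasp point onto target
    s,p,T=st(m); return T.T@(target-(p+6*T[:,2]))
E
python3 - <<'E'
from plant import monitor,vision,nets
from h import *
s,p,T=st(monitor)
im=vision.read_camera("wrist");cv2.imwrite("pics/w1.png",im)
mid=P0+M0@[12,40,40.]
Tp=np.c_[M0[:,0],-M0[:,1],-M0[:,2]]
print(p.round(1),s["q"],"rot err (tool)",R.from_matrix(T.T@Tp).as_rotvec().round(3),"need",need(monitor,mid).round(1))
i=vision.camera_info("wrist");C=i["tool_from_camera"];K=np.array(i["camera_matrix"])
def wp(P):
    c=np.linalg.inv(C)@np.r_[T.T@(P-p),1]; r=np.arctan2(np.hypot(c[0],c[1]),c[2])*K[0,0]; return (K[:2,2]+r*c[:2]/np.hypot(c[0],c[1])).round(1)
print("top",wp(P0+M0@CAP),"ball",wp(P0+M0@BALL))
for n in("cap_mid","toggle_tip"):print(n,nets.look_for(n,"wrist")[:2])
h=cv2.cvtColor(im,cv2.COLOR_BGR2HSV);m=(((h[...,0]<8)|(h[...,0]>172))&(h[...,1]>150)&(h[...,2]>60)).astype(np.uint8)
n,l,sx,c=cv2.connectedComponentsWithStats(m);k=1+np.argmax(sx[1:,4]);print(sx[k],c[k])
E
```

```text
[412.5  68.4 264.3] [-0.19033786 -0.59283239  2.32155506  0.12310267  0.89432466  1.32754918] rot err (tool) [ 0.001 -0.007 -0.001] need [-27.2  -1.7 152.3]
top [313.3 272.6] ball [420.  281.9]
cap_mid [{'centre': [484.8, 32.6, 87.9], 'confidence': 0.55}]
toggle_tip [{'centre': [460.8, -18.0, 101.3], 'confidence': 0.91}]
[ 284  234   60   64 1841] [313.79359044 261.97664313]
```

View pics/w1.png

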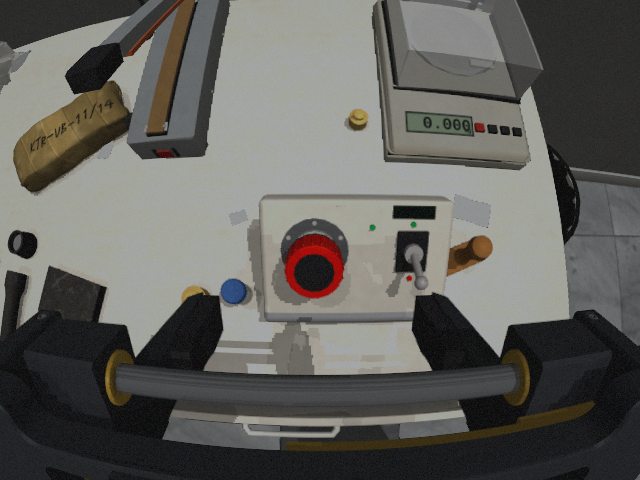

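The wrist view shows the cap top at (314,274) and the ball at (421,283), within about 1.5 px of my model. Approaching along the cap axis and gripping.

Request:
{"op": "carry_out", "data": {"plan": [{"x": -0.027,"y": -0.0015,"z": 0,"ax": 0,"ay": -0.007,"az": 0,"jaw": 1},{"x": 0,"y": 0,"z": 0.04,"ax": 0,"ay": 0,"az": 0,"jaw": 1},{"x": 0,"y": 0,"z": 0.04,"ax": 0,"ay": 0,"az": 0,"jaw": 1},{"x": 0,"y": 0,"z": 0.035,"ax": 0,"ay": 0,"az": 0,"jaw": 1},{"x": 0,"y": 0,"z": 0.025,"ax": 0,"ay": 0,"az": 0,"jaw": 1},{"x": 0,"y": 0,"z": 0.01,"ax": 0,"ay": 0,"az": 0,"jaw": 1},{"x": 0,"y": 0,"z": 0,"ax": 0,"ay": 0,"az": 0,"jaw": 1},{"x": 0,"y": 0,"z": 0,"ax": 0,"ay": 0,"az": 0,"jaw": 1}]}}

```text
time: 3.65
eef_pos: [463.9, 69.8, 119.8]
tcp_rot: [-3.141, -0.515, 0.001]
wrist_force: [0.1, -0.2, -0.4]
opening: 0.997
grasp_force: 0.0
```

```bash
cat > chk.py <<'E'
from plant import monitor
from h import *
s,p,T=st(monitor)
g=p+6*T[:,2]; print("grasp pt in panel",(M0.T@(g-P0)).round(1),"F panel",(M0.T@np.array(s["wrist_force"])).round(2),"mom",(M0.T@np.array(s["moment"])).round(2),"q6",round(s["q"][5],2),"open mm",round(88*s["opening"],1),"grip",s["grasp_force"],"t",s["time"])
E
python3 chk.py; python3 - <<'E'
from plant import vision
import cv2
cv2.imwrite("pics/w2.png",vision.read_camera("wrist")[150:480])
E
```

```text
grasp pt in panel [14.4 38.8 43.1] F panel [-0.11 -0.2  -0.4 ] mom [ 0.03  0.25 -0.06] q6 1.26 open mm 87.8 grip 0.0 t 3.65
```

View pics/w2.png

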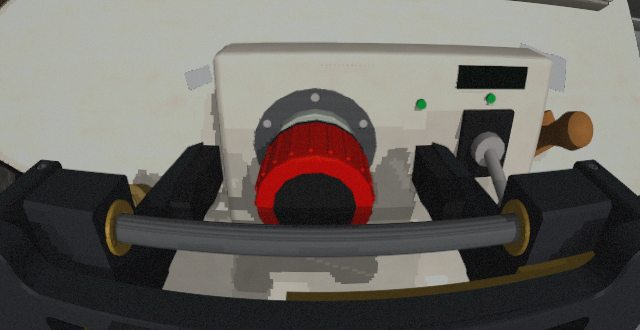

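The cap sits centred between the fingers at (314,200 in the crop). A small correction, then close.

Request:
{"op": "carry_out", "data": {"plan": [{"x": -0.0024,"y": -0.0012,"z": 0.003,"ax": 0,"ay": 0.008,"az": 0,"jaw": 1},{"x": 0,"y": 0,"z": 0,"ax": 0,"ay": 0,"az": 0,"jaw": 1},{"x": 0,"y": 0,"z": 0,"ax": 0,"ay": 0,"az": 0,"jaw": 0.4},{"x": 0,"y": 0,"z": 0,"ax": 0,"ay": 0,"az": 0,"jaw": 0.4},{"x": 0,"y": 0,"z": 0,"ax": 0,"ay": 0,"az": 0,"jaw": 0.4},{"x": 0,"y": 0,"z": 0,"ax": 0,"ay": 0,"az": 0,"jaw": 0.4},{"x": 0,"y": 0,"z": 0,"ax": 0,"ay": 0,"az": 0,"jaw": 0.4},{"x": 0,"y": 0,"z": 0,"ax": 0,"ay": 0,"az": 0,"jaw": 0.4}]}}

```text
time: 4.5
eef_pos: [462.4, 71.1, 116.1]
tcp_rot: [3.142, -0.525, 0.001]
wrist_force: [-0.5, -0.1, 0.9]
opening: 0.513
grasp_force: 30.0
```

```bash
python3 chk.py
```

```text
grasp pt in panel [11.3 40.  40.5] F panel [ 0.02 -0.11  0.99] mom [-0.01  0.22 -0.01] q6 1.26 open mm 45.1 grip 29.998409813269973 t 4.5
```

Gripped cleanly. I'll back off in small steps and watch for the 8–11 N pull (world force about +5 in x, −8 in z).

Request:
{"op": "carry_out", "data": {"plan": [{"x": 0,"y": 0,"z": 0,"ax": 0,"ay": 0,"az": -0.14,"jaw": 0.4},{"x": 0,"y": 0,"z": 0,"ax": 0,"ay": 0,"az": -0.14,"jaw": 0.4},{"x": 0,"y": 0,"z": 0,"ax": 0,"ay": 0,"az": -0.14,"jaw": 0.4},{"x": 0,"y": 0,"z": 0,"ax": 0,"ay": 0,"az": 0,"jaw": 0.4},{"x": 0,"y": 0,"z": 0,"ax": 0,"ay": 0,"az": 0,"jaw": 0.4}]}}

```text
time: 5.0
eef_pos: [462.5, 70.8, 116.1]
tcp_rot: [2.911, -0.476, 0.473]
wrist_force: [-0.9, -4.4, 0.2]
opening: 0.514
grasp_force: 30.0
```

```bash
python3 chk.py
```

```text
grasp pt in panel [11.4 39.8 40.5] F panel [-0.65 -4.41  0.64] mom [-0.52  0.24  0.01] q6 0.84 open mm 45.2 grip 29.99862553551793 t 5.0
```

Request:
{"op": "carry_out", "data": {"plan": [{"x": 0,"y": 0,"z": 0,"ax": 0,"ay": 0,"az": -0.12,"jaw": 0.4},{"x": 0,"y": 0,"z": 0,"ax": 0,"ay": 0,"az": -0.12,"jaw": 0.4},{"x": 0,"y": 0,"z": 0,"ax": 0,"ay": 0,"az": 0,"jaw": 0.4}]}}

```text
time: 5.3
eef_pos: [462.6, 70.7, 116.2]
tcp_rot: [2.8, -0.407, 0.732]
wrist_force: [-1.3, -5.3, 2.0]
opening: 0.515
grasp_force: 30.0
```

Request:
{"op": "carry_out", "data": {"plan": [{"x": 0,"y": 0,"z": 0,"ax": 0,"ay": 0,"az": 0,"jaw": 0.4}]}}

```text
time: 5.4
eef_pos: [462.6, 70.7, 116.2]
tcp_rot: [2.801, -0.408, 0.729]
wrist_force: [-0.4, -5.9, 1.3]
opening: 0.516
grasp_force: 30.0
```

Request:
{"op": "carry_out", "data": {"plan": [{"x": 0,"y": 0,"z": 0,"ax": 0,"ay": 0,"az": -0.12,"jaw": 0.4},{"x": 0,"y": 0,"z": 0,"ax": 0,"ay": 0,"az": -0.12,"jaw": 0.4},{"x": 0,"y": 0,"z": 0,"ax": 0,"ay": 0,"az": 0,"jaw": 0.4}]}}

```text
time: 5.7
eef_pos: [462.8, 70.5, 116.2]
tcp_rot: [2.714, -0.317, 0.97]
wrist_force: [-0.5, -6.1, 0.7]
opening: 0.513
grasp_force: 30.0
```

```bash
python3 chk.py
```

```text
grasp pt in panel [11.8 39.4 40.5] F panel [-0.07 -6.14  0.89] mom [-0.95  0.23  0.11] q6 0.36 open mm 45.2 grip 29.997799526900053 t 5.7
```

Request:
{"op": "carry_out", "data": {"plan": [{"x": 0,"y": 0,"z": 0,"ax": 0,"ay": 0,"az": -0.12,"jaw": 0.4},{"x": 0,"y": 0,"z": 0,"ax": 0,"ay": 0,"az": -0.12,"jaw": 0.4},{"x": 0,"y": 0,"z": 0,"ax": 0,"ay": 0,"az": 0,"jaw": 0.4}]}}

```text
time: 6.0
eef_pos: [462.9, 70.4, 116.4]
tcp_rot: [2.656, -0.21, 1.193]
wrist_force: [-0.5, -7.2, 0.5]
opening: 0.515
grasp_force: 30.0
```

```bash
python3 chk.py
```

```text
grasp pt in panel [11.9 39.4 40.6] F panel [-0.21 -7.21  0.66] mom [-1.11  0.22  0.15] q6 0.12 open mm 45.3 grip 29.998470218852162 t 6.0
```

Request:
{"op": "carry_out", "data": {"plan": [{"x": 0,"y": 0,"z": 0,"ax": 0,"ay": 0,"az": -0.12,"jaw": 0.4},{"x": 0,"y": 0,"z": 0,"ax": 0,"ay": 0,"az": -0.12,"jaw": 0.4},{"x": 0,"y": 0,"z": 0,"ax": 0,"ay": 0,"az": 0,"jaw": 0.4}]}}

```text
time: 6.3
eef_pos: [463.1, 70.4, 116.5]
tcp_rot: [2.623, -0.094, 1.405]
wrist_force: [-0.0, -7.3, 0.5]
opening: 0.513
grasp_force: 30.0
```

```bash
python3 chk.py
```

```text
grasp pt in panel [12.1 39.3 40.6] F panel [ 0.21 -7.26  0.46] mom [-1.11  0.14  0.1 ] q6 -0.12 open mm 45.1 grip 29.998708739876747 t 6.3
```

Request:
{"op": "carry_out", "data": {"plan": [{"x": 0,"y": 0,"z": 0,"ax": 0,"ay": 0,"az": -0.12,"jaw": 0.4},{"x": 0,"y": 0,"z": 0,"ax": 0,"ay": 0,"az": -0.12,"jaw": 0.4},{"x": 0,"y": 0,"z": 0,"ax": 0,"ay": 0,"az": 0,"jaw": 0.4}]}}

```text
time: 6.6
eef_pos: [463.2, 70.4, 116.6]
tcp_rot: [2.615, 0.026, 1.613]
wrist_force: [1.4, -6.9, -0.2]
opening: 0.517
grasp_force: 30.0
```

```bash
python3 chk.py
```

```text
grasp pt in panel [12.3 39.3 40.6] F panel [ 1.1  -6.93 -0.81] mom [-1.12  0.02  0.13] q6 -0.36 open mm 45.5 grip 29.999674139544368 t 6.6
```

Request:
{"op": "carry_out", "data": {"plan": [{"x": 0,"y": 0,"z": 0,"ax": 0,"ay": 0,"az": -0.12,"jaw": 0.4},{"x": 0,"y": 0,"z": 0,"ax": 0,"ay": 0,"az": -0.12,"jaw": 0.4},{"x": 0,"y": 0,"z": 0,"ax": 0,"ay": 0,"az": 0,"jaw": 0.4}]}}

```text
time: 6.9
eef_pos: [463.4, 70.4, 116.7]
tcp_rot: [2.633, 0.145, 1.822]
wrist_force: [1.6, -6.1, -0.3]
opening: 0.515
grasp_force: 30.0
```

```bash
python3 chk.py
```

```text
grasp pt in panel [12.5 39.3 40.6] F panel [ 1.19 -6.09 -1.01] mom [-1.02 -0.08  0.12] q6 -0.6 open mm 45.3 grip 29.999974463135004 t 6.9
```

Request:
{"op": "carry_out", "data": {"plan": [{"x": 0,"y": 0,"z": 0,"ax": 0,"ay": 0,"az": -0.12,"jaw": 0.4},{"x": 0,"y": 0,"z": 0,"ax": 0,"ay": 0,"az": -0.12,"jaw": 0.4},{"x": 0,"y": 0,"z": 0,"ax": 0,"ay": 0,"az": 0,"jaw": 0.4}]}}

```text
time: 7.2
eef_pos: [463.5, 70.5, 116.8]
tcp_rot: [2.676, 0.258, 2.039]
wrist_force: [2.3, -4.9, -1.3]
opening: 0.515
grasp_force: 30.0
```

```bash
python3 chk.py
```

```text
grasp pt in panel [12.7 39.4 40.7] F panel [ 1.35 -4.93 -2.3 ] mom [-0.83 -0.12  0.06] q6 -0.84 open mm 45.3 grip 30.000581620261073 t 7.2
```

Request:
{"op": "carry_out", "data": {"plan": [{"x": 0,"y": 0,"z": 0,"ax": 0,"ay": 0,"az": -0.12,"jaw": 0.4},{"x": 0,"y": 0,"z": 0,"ax": 0,"ay": 0,"az": -0.12,"jaw": 0.4},{"x": 0,"y": 0,"z": 0,"ax": 0,"ay": 0,"az": 0,"jaw": 0.4}]}}

```text
time: 7.5
eef_pos: [463.7, 70.5, 116.9]
tcp_rot: [2.745, 0.359, 2.267]
wrist_force: [3.3, -4.4, -0.6]
opening: 0.515
grasp_force: 30.0
```

```bash
python3 chk.py
```

```text
grasp pt in panel [12.9 39.5 40.7] F panel [ 2.54 -4.4  -2.17] mom [-0.68 -0.3   0.08] q6 -1.08 open mm 45.3 grip 30.00056890770793 t 7.5
```

Request:
{"op": "carry_out", "data": {"plan": [{"x": 0,"y": 0,"z": 0,"ax": 0,"ay": 0,"az": -0.12,"jaw": 0.4},{"x": 0,"y": 0,"z": 0,"ax": 0,"ay": 0,"az": -0.12,"jaw": 0.4},{"x": 0,"y": 0,"z": 0,"ax": 0,"ay": 0,"az": 0,"jaw": 0.4}]}}

```text
time: 7.8
eef_pos: [463.7, 70.7, 117.0]
tcp_rot: [2.841, 0.441, 2.512]
wrist_force: [4.0, -2.9, -1.1]
opening: 0.516
grasp_force: 30.0
```

```bash
python3 chk.py
```

```text
grasp pt in panel [13.  39.6 40.7] F panel [ 2.96 -2.92 -2.93] mom [-0.46 -0.39  0.03] q6 -1.32 open mm 45.4 grip 30.00044960528612 t 7.8
```

Request:
{"op": "carry_out", "data": {"plan": [{"x": 0,"y": 0,"z": 0,"ax": 0,"ay": 0,"az": -0.12,"jaw": 0.4},{"x": 0,"y": 0,"z": 0,"ax": 0,"ay": 0,"az": -0.12,"jaw": 0.4},{"x": 0,"y": 0,"z": 0,"ax": 0,"ay": 0,"az": 0,"jaw": 0.4}]}}

```text
time: 8.1
eef_pos: [463.8, 70.8, 117.1]
tcp_rot: [2.959, 0.498, 2.773]
wrist_force: [5.0, -1.3, -1.0]
opening: 0.513
grasp_force: 30.0
```

```bash
python3 chk.py
```

```text
grasp pt in panel [13.  39.7 40.7] F panel [ 3.84 -1.35 -3.34] mom [-0.19 -0.43  0.06] q6 -1.56 open mm 45.1 grip 30.0004144012928 t 8.1
```

Request:
{"op": "carry_out", "data": {"plan": [{"x": 0,"y": 0,"z": 0,"ax": 0,"ay": 0,"az": -0.12,"jaw": 0.4},{"x": 0,"y": 0,"z": 0,"ax": 0,"ay": 0,"az": -0.12,"jaw": 0.4},{"x": 0,"y": 0,"z": 0,"ax": 0,"ay": 0,"az": 0,"jaw": 0.4}]}}

```text
time: 8.4
eef_pos: [463.8, 71.0, 117.1]
tcp_rot: [3.094, 0.526, 3.047]
wrist_force: [5.2, -1.0, -1.9]
opening: 0.514
grasp_force: 30.0
```

```bash
python3 chk.py
```

```text
grasp pt in panel [13.  39.9 40.7] F panel [ 3.59 -1.02 -4.21] mom [ 0.08 -0.53  0.03] q6 -1.8 open mm 45.2 grip 30.000161603093147 t 8.4
```

Request:
{"op": "carry_out", "data": {"plan": [{"x": 0,"y": 0,"z": 0.0004,"ax": 0,"ay": 0,"az": -0.12,"jaw": 0.4},{"x": 0,"y": 0,"z": 0,"ax": 0,"ay": 0,"az": -0.12,"jaw": 0.4},{"x": 0,"y": 0,"z": 0,"ax": 0,"ay": 0,"az": 0,"jaw": 0.4}]}}

```text
time: 8.7
eef_pos: [464.0, 71.1, 116.6]
tcp_rot: [-3.051, 0.521, -2.96]
wrist_force: [10.5, 1.7, -6.3]
opening: 0.512
grasp_force: 30.0
```

```bash
python3 chk.py
```

```text
grasp pt in panel [12.9 40.  40.2] F panel [  5.99   1.62 -10.73] mom [ 0.44 -0.7  -0.04] q6 -2.04 open mm 45.1 grip 30.003076633438468 t 8.7
```

The axial pull stepped to −10.7 N even though I moved down 0.4 mm, so this is the thread start. Letting go so the cap drops.

Request:
{"op": "carry_out", "data": {"plan": [{"x": 0,"y": 0,"z": 0,"ax": 0,"ay": 0,"az": 0,"jaw": 0.9},{"x": 0,"y": 0,"z": 0,"ax": 0,"ay": 0,"az": 0,"jaw": 0.9},{"x": 0,"y": 0,"z": 0,"ax": 0,"ay": 0,"az": 0,"jaw": 0.9},{"x": 0,"y": 0,"z": 0,"ax": 0,"ay": 0,"az": 0,"jaw": 0.9},{"x": 0,"y": 0,"z": 0,"ax": 0,"ay": 0,"az": 0,"jaw": 0.9},{"x": 0,"y": 0,"z": 0,"ax": 0,"ay": 0,"az": 0,"jaw": 0.9}]}}

```text
time: 9.3
eef_pos: [462.5, 71.1, 115.6]
tcp_rot: [-3.051, 0.518, -2.959]
wrist_force: [-0.6, 0.5, -0.4]
opening: 0.9
grasp_force: 0.0
```

```bash
python3 chk.py; python3 - <<'E'
from plant import vision
from h import *
I={}
ims=[]
for n in("scene","side"):
    im=vision.read_camera(n);I=vision.camera_info(n)
    print(n,"top@52",proj(I,P0+M0@CAP).round(1),"top@46",proj(I,P0+M0@[12,40,46.]).round(1))
    c=proj(I,P0+M0@CAP)[0].astype(int);ims.append(cv2.resize(im[c[1]-50:c[1]+50,c[0]-50:c[0]+50],(400,400),interpolation=2));print("crop origin",c-50)
cv2.imwrite("pics/d1.png",np.hstack(ims))
E
```

```text
grasp pt in panel [11.2 40.  40.1] F panel [-0.73  0.54  0.02] mom [0.08 0.07 0.  ] q6 -2.04 open mm 79.2 grip 0.0 t 9.3
scene top@52 [[341.5 231.8]] top@46 [[339.9 234. ]]
crop origin [291 181]
side top@52 [[314.5 236. ]] top@46 [[316.  237.9]]
crop origin [264 185]
```

View pics/d1.png

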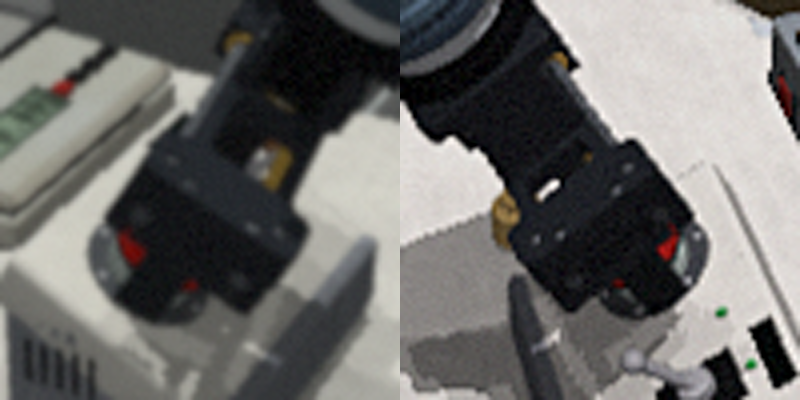

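The fingers hide the cap in the fixed views (only slivers of red show). The wrist camera can check the cap height numerically.

```bash
cat > wr.py <<'E'
from plant import monitor,vision
from h import *
s,p,T=st(monitor);im=vision.read_camera("wrist");cv2.imwrite("pics/w3.png",im)
i=vision.camera_info("wrist");C=np.linalg.inv(i["tool_from_camera"]);K=np.array(i["camera_matrix"])
def wp(P):
    c=C@np.r_[T.T@(P-p),1]; n=np.hypot(c[0],c[1]); return K[:2,2]+np.arctan2(n,c[2])*K[0,0]*c[:2]/n
h=cv2.cvtColor(im,cv2.COLOR_BGR2HSV);m=(((h[...,0]<8)|(h[...,0]>172))&(h[...,1]>140)&(h[...,2]>40)).astype(np.uint8)
n,l,sx,c=cv2.connectedComponentsWithStats(m);k=1+np.argmax(sx[1:,4]);print("red bbox",sx[k])
a=np.linspace(0,2*np.pi,90)
for z in(52,46,42):
    rim=np.array([wp(P0+M0@[12+23*np.cos(t),40+23*np.sin(t),zz]) for t in a for zz in(z,z-32)])
    print(z,"centre",wp(P0+M0@np.array([12,40,z])).round(1),"bbox",rim.min(0).round(1),rim.max(0).round(1))
E
python3 wr.py
```

```text
red bbox [ 258  267  118  108 6599]
52 centre [317.6 356.2] bbox [256.5 267.6] [378.7 400.8]
46 centre [317.6 347.3] bbox [258.7 262.4] [376.5 391.3]
42 centre [317.6 341.7] bbox [260.1 259.2] [375.2 385.3]
```

View pics/w3.png

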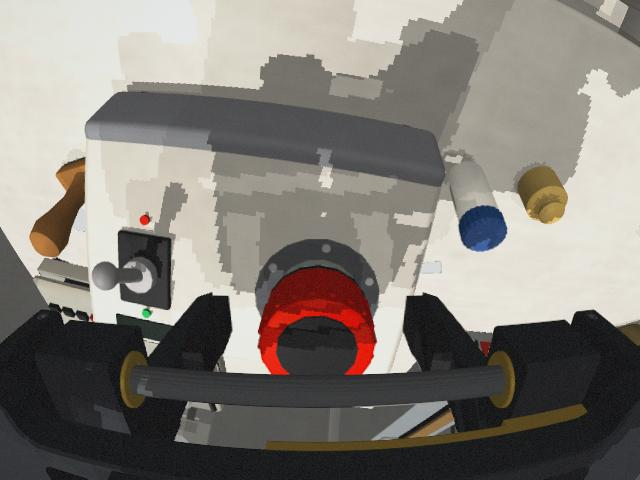

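The red width of 118 px matches the 46 mm top height (the 52 mm case would be 122), and the disc centre at (317,347) agrees too: the cap has clicked down. Lowering and regripping.

Request:
{"op": "carry_out", "data": {"plan": [{"x": -0.0008,"y": 0,"z": 0.0045,"ax": 0,"ay": 0,"az": 0,"jaw": 0.9},{"x": 0,"y": 0,"z": 0,"ax": 0,"ay": 0,"az": 0,"jaw": 0.9},{"x": 0,"y": 0,"z": 0,"ax": 0,"ay": 0,"az": 0,"jaw": 0.4},{"x": 0,"y": 0,"z": 0,"ax": 0,"ay": 0,"az": 0,"jaw": 0.4},{"x": 0,"y": 0,"z": 0,"ax": 0,"ay": 0,"az": 0,"jaw": 0.4},{"x": 0,"y": 0,"z": 0,"ax": 0,"ay": 0,"az": 0,"jaw": 0.4},{"x": 0,"y": 0,"z": 0,"ax": 0,"ay": 0,"az": 0,"jaw": 0.4},{"x": 0,"y": 0,"z": 0,"ax": 0,"ay": 0,"az": 0,"jaw": 0.4}]}}

```text
time: 10.25
eef_pos: [465.5, 71.1, 112.2]
tcp_rot: [-3.05, 0.518, -2.958]
wrist_force: [0.1, -1.9, 1.2]
opening: 0.513
grasp_force: 30.0
```

```bash
python3 chk.py
```

```text
grasp pt in panel [12.1 40.  35.6] F panel [ 0.62 -1.92  0.99] mom [-0.27  0.15 -0.01] q6 -2.05 open mm 45.1 grip 29.998748302459717 t 10.25
```

Request:
{"op": "carry_out", "data": {"plan": [{"x": 0,"y": 0,"z": 0,"ax": 0,"ay": 0,"az": 0.14,"jaw": 0.4},{"x": 0,"y": 0,"z": 0,"ax": 0,"ay": 0,"az": 0.14,"jaw": 0.4},{"x": 0,"y": 0,"z": 0,"ax": 0,"ay": 0,"az": 0,"jaw": 0.4}]}}

```text
time: 10.55
eef_pos: [465.5, 71.1, 112.1]
tcp_rot: [3.071, 0.521, 3.0]
wrist_force: [0.3, -2.6, -2.4]
opening: 0.512
grasp_force: 30.0
```

```bash
python3 chk.py
```

```text
grasp pt in panel [12.  40.  35.6] F panel [-0.92 -2.57 -2.2 ] mom [-0.28  0.09 -0.2 ] q6 -1.77 open mm 45.0 grip 30.000056521967053 t 10.55
```

Request:
{"op": "carry_out", "data": {"plan": [{"x": 0,"y": 0,"z": 0,"ax": 0,"ay": 0,"az": 0.14,"jaw": 0.4},{"x": 0,"y": 0,"z": 0.0003,"ax": 0,"ay": 0,"az": 0.14,"jaw": 0.4},{"x": 0,"y": 0,"z": 0,"ax": 0,"ay": 0,"az": 0,"jaw": 0.4}]}}

```text
time: 10.85
eef_pos: [465.7, 71.2, 111.8]
tcp_rot: [2.92, 0.48, 2.688]
wrist_force: [4.7, -1.7, -5.8]
opening: 0.513
grasp_force: 30.0
```

```bash
python3 chk.py
```

```text
grasp pt in panel [12.  40.1 35.2] F panel [ 1.17 -1.74 -7.41] mom [-0.13 -0.04 -0.09] q6 -1.49 open mm 45.1 grip 29.998942343518138 t 10.85
```

The thread is drawing the cap down, so I'll follow it.

Request:
{"op": "carry_out", "data": {"plan": [{"x": 0,"y": 0,"z": 0.0006,"ax": 0,"ay": 0,"az": 0.14,"jaw": 0.4},{"x": 0,"y": 0,"z": 0.0004,"ax": 0,"ay": 0,"az": 0.14,"jaw": 0.4},{"x": 0,"y": 0,"z": 0,"ax": 0,"ay": 0,"az": 0,"jaw": 0.4}]}}

```text
time: 11.15
eef_pos: [466.2, 71.2, 111.0]
tcp_rot: [2.793, 0.401, 2.393]
wrist_force: [1.2, -1.5, -2.5]
opening: 0.512
grasp_force: 30.0
```

```bash
python3 chk.py
```

```text
grasp pt in panel [12.1 40.1 34.3] F panel [-0.26 -1.49 -2.79] mom [-0.22  0.12 -0.09] q6 -1.21 open mm 45.1 grip 30.00044960528612 t 11.15
```

Request:
{"op": "carry_out", "data": {"plan": [{"x": 0,"y": 0,"z": 0.0004,"ax": 0,"ay": 0,"az": 0.14,"jaw": 0.4},{"x": 0,"y": 0,"z": 0.0004,"ax": 0,"ay": 0,"az": 0.14,"jaw": 0.4},{"x": 0,"y": 0,"z": 0.0003,"ax": 0,"ay": 0,"az": 0.14,"jaw": 0.4},{"x": 0,"y": 0,"z": 0,"ax": 0,"ay": 0,"az": 0,"jaw": 0.4}]}}

```text
time: 11.55
eef_pos: [466.7, 71.3, 110.2]
tcp_rot: [2.666, 0.231, 1.99]
wrist_force: [1.4, -1.1, -0.1]
opening: 0.515
grasp_force: 30.0
```

```bash
python3 chk.py
```

```text
grasp pt in panel [12.1 40.2 33.3] F panel [ 1.19 -1.06 -0.78] mom [-0.16  0.13 -0.14] q6 -0.8 open mm 45.3 grip 30.001538638025522 t 11.55
```

Request:
{"op": "carry_out", "data": {"plan": [{"x": 0,"y": 0,"z": 0.0003,"ax": 0,"ay": 0,"az": 0.14,"jaw": 0.4},{"x": 0,"y": 0,"z": 0.0003,"ax": 0,"ay": 0,"az": 0.14,"jaw": 0.4},{"x": 0,"y": 0,"z": 0,"ax": 0,"ay": 0,"az": 0,"jaw": 0.4}]}}

```text
time: 11.85
eef_pos: [467.1, 71.3, 109.7]
tcp_rot: [2.625, 0.097, 1.741]
wrist_force: [0.8, -0.3, -1.7]
opening: 0.514
grasp_force: 30.0
```

```bash
python3 chk.py
```

```text
grasp pt in panel [12.2 40.2 32.7] F panel [-0.16 -0.33 -1.89] mom [-0.1   0.09 -0.06] q6 -0.52 open mm 45.2 grip 30.000888342037797 t 11.85
```

Request:
{"op": "carry_out", "data": {"plan": [{"x": 0,"y": 0,"z": 0.0004,"ax": 0,"ay": 0,"az": 0.14,"jaw": 0.4},{"x": 0,"y": 0,"z": 0.0003,"ax": 0,"ay": 0,"az": 0.14,"jaw": 0.4},{"x": 0,"y": 0,"z": 0,"ax": 0,"ay": 0,"az": 0,"jaw": 0.4}]}}

```text
time: 12.15
eef_pos: [467.5, 71.3, 109.1]
tcp_rot: [2.618, -0.042, 1.499]
wrist_force: [1.0, 0.7, -1.2]
opening: 0.513
grasp_force: 30.0
```

```bash
python3 chk.py
```

```text
grasp pt in panel [12.2 40.2 32. ] F panel [ 0.24  0.67 -1.54] mom [-0.    0.11 -0.08] q6 -0.24 open mm 45.1 grip 30.001243259757757 t 12.15
```

Request:
{"op": "carry_out", "data": {"plan": [{"x": 0,"y": 0,"z": 0.0003,"ax": 0,"ay": 0,"az": 0.12,"jaw": 0.4},{"x": 0,"y": 0,"z": 0.0002,"ax": 0,"ay": 0,"az": 0.08,"jaw": 0.4},{"x": 0,"y": 0,"z": 0,"ax": 0,"ay": 0,"az": 0,"jaw": 0.4}]}}

```text
time: 12.45
eef_pos: [468.0, 71.0, 109.0]
tcp_rot: [2.633, -0.139, 1.327]
wrist_force: [-1.5, -2.8, 3.9]
opening: 0.514
grasp_force: 30.0
```

```bash
python3 chk.py
```

```text
grasp pt in panel [12.6 39.9 31.6] F panel [ 0.67 -2.84  4.08] mom [-0.59  0.14  0.67] q6 -0.04 open mm 45.3 grip 29.996801521629095 t 12.45
```

The moment rose to 0.67 N·m and the descent stopped, so that is the hard stop at about 115°. One more small nudge, then release and back away along the axis.

Request:
{"op": "carry_out", "data": {"plan": [{"x": 0,"y": 0,"z": 0,"ax": 0,"ay": 0,"az": 0.04,"jaw": 0.4},{"x": 0,"y": 0,"z": 0,"ax": 0,"ay": 0,"az": 0,"jaw": 0.4},{"x": 0,"y": 0,"z": 0,"ax": 0,"ay": 0,"az": 0,"jaw": 0.4}]}}

```text
time: 12.75
eef_pos: [468.2, 71.1, 109.1]
tcp_rot: [2.638, -0.16, 1.289]
wrist_force: [-0.3, -1.6, 4.3]
opening: 0.514
grasp_force: 30.0
```

```bash
python3 chk.py
```

```text
grasp pt in panel [12.8 40.  31.6] F panel [ 1.89 -1.55  3.83] mom [-0.34 -0.2   1.09] q6 0.0 open mm 45.2 grip 29.996935157105327 t 12.75
```

Request:
{"op": "carry_out", "data": {"plan": [{"x": 0,"y": 0,"z": 0,"ax": 0,"ay": 0,"az": 0,"jaw": 1},{"x": 0,"y": 0,"z": 0,"ax": 0,"ay": 0,"az": 0,"jaw": 1},{"x": 0,"y": 0,"z": 0,"ax": 0,"ay": 0,"az": 0,"jaw": 1},{"x": 0,"y": 0,"z": 0,"ax": 0,"ay": 0,"az": 0,"jaw": 1},{"x": 0,"y": 0,"z": 0,"ax": 0,"ay": 0,"az": 0,"jaw": 1},{"x": 0,"y": 0,"z": 0,"ax": 0,"ay": 0,"az": 0,"jaw": 1},{"x": 0,"y": 0,"z": -0.03,"ax": 0,"ay": 0,"az": 0,"jaw": 1},{"x": 0,"y": 0,"z": -0.04,"ax": 0,"ay": 0,"az": 0,"jaw": 1},{"x": 0,"y": 0,"z": -0.04,"ax": 0,"ay": 0,"az": 0,"jaw": 1},{"x": 0,"y": 0,"z": 0,"ax": 0,"ay": 0,"az": 0,"jaw": 1}]}}

```text
time: 13.75
eef_pos: [414.4, 71.0, 210.9]
tcp_rot: [2.626, -0.165, 1.286]
wrist_force: [0.4, -0.7, 0.2]
opening: 1.001
grasp_force: 0.0
```

```bash
python3 chk.py; python3 wr.py
```

```text
grasp pt in panel [ 17.2  40.  146.7] F panel [ 0.42 -0.75 -0.01] mom [-0.11  0.19  0.02] q6 0.07 open mm 88.1 grip 0.0 t 13.75
red bbox [ 273  210   70   75 2455]
52 centre [306.5 258.6] bbox [270.5 211.6] [342.6 291.2]
46 centre [306.6 255.3] bbox [271.4 209.7] [341.8 287.3]
42 centre [306.7 253.2] bbox [272.  208.4] [341.4 284.8]
```

The red bbox bottom at row 284–285 matches the 42 mm top height: the cap is fully home. Now the toggle: turn the tool square to the panel and close the jaws.

```bash
python3 - <<'E'
from plant import monitor
from h import *
s,p,T=st(monitor);Tp=np.c_[M0[:,0],-M0[:,1],-M0[:,2]]
print(R.from_matrix(T.T@Tp).as_rotvec().round(3))
E
```

```text
[ 0.009 -0.008  1.239]
```

Request:
{"op": "carry_out", "data": {"plan": [{"x": 0,"y": 0,"z": 0,"ax": 0,"ay": 0,"az": 0.14,"jaw": 0},{"x": 0,"y": 0,"z": 0,"ax": 0,"ay": 0,"az": 0.14,"jaw": 0},{"x": 0,"y": 0,"z": 0,"ax": 0,"ay": 0,"az": 0.14,"jaw": 0},{"x": 0,"y": 0,"z": 0,"ax": 0,"ay": 0,"az": 0.14,"jaw": 0},{"x": 0,"y": 0,"z": 0,"ax": 0,"ay": 0,"az": 0.14,"jaw": 0},{"x": 0,"y": 0,"z": 0,"ax": 0,"ay": 0,"az": 0.14,"jaw": 0},{"x": 0,"y": 0,"z": 0,"ax": 0,"ay": 0,"az": 0.14,"jaw": 0},{"x": 0,"y": 0,"z": 0,"ax": 0,"ay": 0,"az": 0.14,"jaw": 0},{"x": 0,"y": 0,"z": 0,"ax": 0,"ay": 0,"az": 0.12,"jaw": 0},{"x": 0,"y": 0,"z": 0,"ax": 0,"ay": 0,"az": 0,"jaw": 0}]}}

```text
time: 14.8
eef_pos: [411.9, 71.3, 201.6]
tcp_rot: [-3.14, -0.521, -0.001]
wrist_force: [0.1, 0.4, -0.9]
opening: 0.116
grasp_force: 0.0
```

```bash
cat > tg.py <<'E'
from plant import monitor
from h import *
s,p,T=st(monitor);Tp=np.c_[M0[:,0],-M0[:,1],-M0[:,2]]
tip=p+25*T[:,2]; print("tip panel",(M0.T@(tip-P0)).round(1),"roterr",R.from_matrix(T.T@Tp).as_rotvec().round(3),"F",(M0.T@np.array(s["wrist_force"])).round(1),"to start pose",(T.T@(P0+M0@[-28,-50,32.]-tip)).round(1),"open",s["opening"])
E
python3 tg.py
```

```text
tip panel [ 10.2  40.3 120.9] roterr [ 0.     0.003 -0.003] F [-0.4  0.4 -0.8] to start pose [-37.7  90.4  89. ] open 0.11603142055188621
```

Request:
{"op": "carry_out", "data": {"plan": [{"x": -0.019,"y": 0.045,"z": 0,"ax": 0,"ay": 0,"az": 0,"jaw": 0},{"x": -0.019,"y": 0.045,"z": 0,"ax": 0,"ay": 0,"az": 0,"jaw": 0},{"x": 0,"y": 0,"z": 0,"ax": 0,"ay": 0,"az": 0,"jaw": 0},{"x": 0,"y": 0,"z": 0.03,"ax": 0,"ay": 0,"az": 0,"jaw": 0},{"x": 0,"y": 0,"z": 0.03,"ax": 0,"ay": 0,"az": 0,"jaw": 0},{"x": 0,"y": 0,"z": 0.02,"ax": 0,"ay": 0,"az": 0,"jaw": 0},{"x": 0,"y": 0,"z": 0.005,"ax": 0,"ay": 0,"az": 0,"jaw": 0},{"x": 0,"y": 0,"z": 0,"ax": 0,"ay": 0,"az": 0,"jaw": 0},{"x": 0,"y": 0,"z": 0,"ax": 0,"ay": 0,"az": 0,"jaw": 0}]}}

```text
time: 15.7
eef_pos: [427.4, -3.9, 114.2]
tcp_rot: [3.141, -0.52, 0.001]
wrist_force: [-0.1, -0.1, -0.2]
opening: 0.006
grasp_force: 0.0
```

```bash
python3 tg.py
```

```text
tip panel [-20.2 -34.9  37.5] roterr [ 0.001  0.003 -0.002] F [-0.2 -0.1 -0.2] to start pose [-7.7 15.1  5.6] open 0.006112710740261393
```

Request:
{"op": "carry_out", "data": {"plan": [{"x": -0.007,"y": 0,"z": 0,"ax": 0,"ay": 0,"az": 0,"jaw": 0},{"x": 0,"y": 0.015,"z": 0,"ax": 0,"ay": 0,"az": 0,"jaw": 0},{"x": 0,"y": 0,"z": 0.004,"ax": 0,"ay": 0,"az": 0,"jaw": 0},{"x": 0.006,"y": 0,"z": 0,"ax": 0,"ay": 0,"az": 0,"jaw": 0},{"x": 0.006,"y": 0,"z": 0,"ax": 0,"ay": 0,"az": 0,"jaw": 0},{"x": 0.006,"y": 0,"z": 0,"ax": 0,"ay": 0,"az": 0,"jaw": 0},{"x": 0.005,"y": 0,"z": 0,"ax": 0,"ay": 0,"az": 0,"jaw": 0},{"x": 0,"y": 0,"z": 0,"ax": 0,"ay": 0,"az": 0,"jaw": 0}]}}

```text
time: 16.5
eef_pos: [443.5, -18.7, 118.5]
tcp_rot: [-3.141, -0.52, 0.001]
wrist_force: [-0.6, 1.0, -0.3]
opening: 0.006
grasp_force: 0.8
```

```bash
python3 tg.py
```

```text
tip panel [ -4.2 -49.7  33.2] roterr [ 0.001  0.004 -0.002] F [-0.7  1.   0.1] to start pose [-23.8   0.4   1.3] open 0.005622572809707629
```

Request:
{"op": "carry_out", "data": {"plan": [{"x": 0.004,"y": 0,"z": 0,"ax": 0,"ay": 0,"az": 0,"jaw": 0},{"x": 0.004,"y": 0,"z": 0,"ax": 0,"ay": 0,"az": 0,"jaw": 0},{"x": 0,"y": 0,"z": 0,"ax": 0,"ay": 0,"az": 0,"jaw": 0},{"x": 0,"y": 0,"z": 0,"ax": 0,"ay": 0,"az": 0,"jaw": 0},{"x": -0.015,"y": 0,"z": 0,"ax": 0,"ay": 0,"az": 0,"jaw": 0},{"x": 0,"y": 0,"z": -0.04,"ax": 0,"ay": 0,"az": 0,"jaw": 0},{"x": 0,"y": 0,"z": -0.04,"ax": 0,"ay": 0,"az": 0,"jaw": 0},{"x": 0,"y": 0,"z": -0.04,"ax": 0,"ay": 0,"az": 0,"jaw": 0},{"x": 0,"y": 0,"z": -0.02,"ax": 0,"ay": 0,"az": 0,"jaw": 0},{"x": 0,"y": 0,"z": 0,"ax": 0,"ay": 0,"az": 0,"jaw": 0}]}}

```text
time: 17.5
eef_pos: [368.5, -20.5, 239.8]
tcp_rot: [3.136, -0.527, 0.001]
wrist_force: [-0.0, -0.7, -0.5]
opening: 0.004
grasp_force: 0.0
```

```bash
python3 tg.py; python3 wr.py
```

```text
tip panel [ -8.3 -51.5 175.8] roterr [ 0.007 -0.004 -0.002] F [-0.3 -0.7 -0.4] to start pose [-20.3  -2.4 143.7] open 0.0039619744131829
red bbox [ 175  174   61   61 1783]
52 centre [196.5 210.3] bbox [169.2 174.8] [233.8 238.8]
46 centre [198.8 208.5] bbox [171.9 173.9] [235.3 236.5]
42 centre [200.3 207.4] bbox [173.6 173.2] [236.2 235. ]
```

View pics/w3.png

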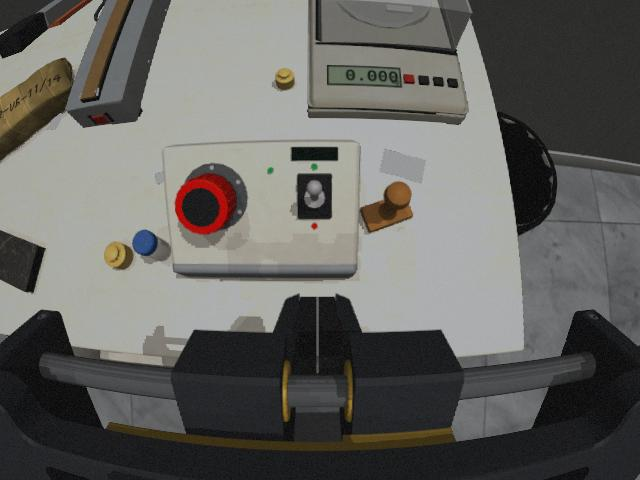

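The ball is now at (315,187), upslope of its pivot; the cap is home; and the vial, weight and stamp are all standing. I'll confirm the ball by projection and hand in if it agrees.

```bash
python3 - <<'E'
from wr import *
from plant import ctrl
on=wp(P0+M0@[26.02,-50,41.16]);off=wp(P0+M0@BALL);print("on",on.round(1),"off",off.round(1))
if np.linalg.norm(on-[315,187])<6: print(ctrl.finish_job())
E
```

```text
red bbox [ 175  172   62   61 1793]
52 centre [196.5 208.8] bbox [169.  173.2] [234.1 237.5]
46 centre [198.8 207.1] bbox [171.7 172.3] [235.6 235.2]
42 centre [200.3 205.9] bbox [173.5 171.6] [236.5 233.8]
on [314.2 185.9] off [314.4 221.6]
the job is handed in; nothing more can be done
None
```

The job is handed in at about 17.6 s: the cap was backed about 190° until it clicked, then screwed about 115° to its hard stop, and only then was the toggle flipped on; the vial, weight and stamp are still standing.

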